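# Seat a handle casting and set the two-step clamp lever

### The arm

A 6-joint arm with a two-finger parallel gripper is mounted at the origin on the work surface. World frame = base frame: x ahead of the robot, y to its left, z up, the work surface at z = 0. Lengths are in m, angles in rad, forces in N, time in s.
With the tool pointing down it reaches from about 0.375 to 0.9 m from the base axis. Payload 3.1 kg.
Tool frame: the origin (TCP) lies on the centre line of the jaws, within the pads' length; the fingertips stand 25 mm ahead of it and the grasp point (between the pads) lies 6 mm ahead of it (manip.tips_ahead is the distance from the TCP to the fingertips, in m); z points along the fingers, y is the direction in which the jaws open and shut (so a half turn about z gives the same grasp; the last joint's range is limited). The gripper opens to 85 mm and grips with 20 to 120 N. Pads are 22 mm wide; open, the fingers measure 114 mm over their backs; the gripper's body (76 mm by 85 mm) begins 54 mm behind the grasp point. The pads swing forward as they close: fully open they stand 13 mm farther back than shut.
Start: joints at [0.981, 0.527, 1.433, -0, 1.181, -0.178], TCP at [0.25, 0.573, 0.225] pointing down, gripper open.
Joint ranges: [-3.08, 3.08], [-0.75, 2.2], [0.22, 2.44], [-1.43, 4.57], [0, 2.65], [-2.85, 2.85]. Speed limits (rad/s): [2.79, 2.79, 3.14, 3.14, 3.14, 3.14].

### API

Orientations are given as a unit quaternion [x, y, z, w].
In Python, from station import manip gives the robot as it stands.
- The arm moves only by the tool play_rows, never from a script. Its argument "steps" is a list that holds one entry, the list of rows, each a list of 6 numbers: the shift along the tool's x, y, z in m, then the turn, a rotation vector about the tool's x, y, z in degrees. In form: [[[x, y, z, rx, ry, rz], ...]]. A call has 1 to 10 rows; each row shifts and turns the commanded pose from where the row before left it, along the tool's axes as they then stand; what a row does not reach is not made up. A row lasts 1/8 s, in which the tool goes at most 62.5 mm and 10.7 degrees, less where a joint would pass 70% of its speed; a pose out of reach is approached as far as the arm can. A call is refused whole if a number of a shift passes 0.0625 or a number of a turn 10.7, either way. A call with a gripper value outside its range is refused whole. "fingers" is the opening, from 0 (shut) to 1 (fully open), set as the call begins (left out, the last holds). The fingers move at their own pace and stop on an object; "squeeze" is the grip in N (left out, the last holds). Time passes only in rows, so rows that do not move let the fingers close. It gives the time, the measured TCP pose, the force and the opening at its end, in the units of the state.
- manip.sense(): the state, without advancing time (a new reading comes with each control period).
- manip.snapshot(name): name is "scene" or "top" or "wrist"; returns a dict with "img" (400x640x3 uint8, red, green, blue), "K" (3x3 intrinsics, pixels), "k1" (the pictures are not rectified: a ray, as slopes to the right and down, at radius r is drawn at 1 + k1 r^2 times it, then the intrinsics apply), "world_from_camera" (4x4, takes a point from camera to world coordinates). Camera axes: x right, y down, z forward; pixel columns grow to the right and rows downward; lengths in m; the calibration is good to about 2 mm. A picture is of the moment at which its call begins. There is no depth.
- manip.sign_off(): hands the job in, once; it reports no verdict.
Trained networks look in a picture, given as the dict that the camera call returned (one of the last four; its "shot" number tells which), for a name from the list of things; names that differ only in an ending like _2 or _b are one class to them, and where a whole thing is asked for, a point or a joint stands for the part that bears it (a point fixed in the world has none). Each returns a list of dicts, best first, with "score" (0 to 1); they miss things now and then, are a little off and sometimes report something else, mostly with a low value. They report only what shows in the picture. A call takes as long as a camera call. They do not tell look-alikes from the thing itself.
- manip.regions_of(label, picture): "pixels" (400x640 bool, what is visible of it) and "rect" ([left, top, right, bottom] in pixels, round what is visible of it).
- manip.pinpoint(label, picture): "point" ([column, row] in pixels: a listed point, or the origin of a listed thing).
The state is a dict: "t": time; "q": joint angles; "qd": joint speeds; "tau": joint torques, N m; "tcp_pos": TCP position; "tool_rot": TCP orientation; "force": force on the tool from outside, world axes, zero at the start; "ft_torque": the same for the moment, N m; "finger_gap": opening from 0.0 (shut) to 1.0 (fully open).
Only numpy, scipy, OpenCV 4.12 (cv2) and the standard library are available. Lean on these libraries where they do the work, as an engineer would, in place of code of your own. Each camera call takes 0.05 s, during which the arm holds its last target.

### The job

The handle casting in the drilling fixture lies short of its end stop: with the fingertips, push it along its nest until it is fully home against the stop. Then push the red-knobbed clamp lever away from the robot, past its first detent, all the way to its second stop, so that the pad clamps the casting; work the clamp only through this lever. Keep the casting home and never lift it, leave the other things lying where they are, and finish clear of everything.

Things in the scene. Friction and masses are not known exactly. Their poses are not given: they have to be found in the camera images.
- fixture: Fixed drilling fixture, placed and turned anew each time. Its own axes: x from operator's edge to far edge, y left, z up; sizes in mm. Origin on the bench under the nest. Green bed x -130 to 120, y -220 to 240, top z 20. Dark nest plate x -80 to 70, y -46 to 38, top z 35. Left: blue clamp plates and cylinder, y 55 and beyond, x -25 to 65, up to z 95. Right: lever valve, up to z 85 without lever.
- end_stop (a point): Middle of the steel end stop's face, at fixture x 42, y 0; the stop is 28 mm high above the nest. Along the nest run the fixed jaw (face at y -23.5, x -45 to 42, 25 high), a low guide strip (y 23.5 to 31.5, 8 high) and two low arm guides (x -70 to -46, 26 apart, 8 high).
- casting: Loose zinc door-handle casting, 0.18 to 0.37 kg, lying in the nest. Origin: under the centre of its round hub (44 mm diameter, 20 high; a 12 mm square spindle stands on it to 61). Its arm runs along its own -x to 95 mm from the origin, 20 wide, 4 to 18 mm above its underside. Starts 17 to 35 mm short; home = origin at fixture x 20. Push at the arm's end, in line with fixture x; under 4 N slides it.
- clamp_lever (a joint): Clamp lever, swings about the fixture's y axis at lever_pivot. 0 rad = released, leaning 0.42 to fixture -x; 0.42 = first detent, upright, pad half way; 0.84 = second stop, leaning 0.42 to +x, casting clamped. Starts at 0. Sprung hollows hold it at all three; up to about 10 N at the knob moves it out of each. Beyond about 0.7 it draws itself to the second stop and stays.
- lever_knob (a point): Centre of the red ball knob, diameter 32, on an 8 mm steel stem, 90 mm from the pivot; about 157 mm above the bench at both ends of the swing, 165 when upright.
- lever_pivot (a point): Lever pivot, at fixture (-30, -165, 75) mm; does not move relative to the fixture.
- clamp_carriage: Moving blue clamp plate, 90 x 12 x 47 mm, on two guide rods, with the brass pad on its front; the lever drives it towards the fixture's -y by up to 24 mm. Origin under its middle. Must not be pushed directly.
- clamp_pad: Brass spring pad on the front of the blue clamp plate, 30 long, 14 high; origin at its centre, pressing face 4 mm to -y of it (face at fixture y 40 when open, on the casting's hub when clamped).
- next_casting: Second, identical loose casting lying on the bench to the right of the fixture; bystander. Origin under its hub.
- paste_jar: White jar with a yellow lid, diameter 52, 48 high, standing on the bed plate between nest and valve; bystander. Origin: centre of its underside.
- chip_brush: Hand brush, 170 long, lying on the bed plate left of the casting's arm, in front of the clamp unit; bystander. Origin near its middle, underside.
- plug_gauge: Plug gauge with a blue handle, 120 long, diameter 22, lying on the bed plate between nest and lever valve, along the fixture's x; bystander. Origin under its middle.
Things that resemble listed ones, but are neither listed nor needed, are in the scene too. What is shaped like the casting but purple is not meant.

How it is judged:
By the outcome, as a careful person would: the job done as asked, in the order asked, and still so for the second after the job is handed in, with the robot touching nothing.
It also fails if it takes over 48 s, if anything falls off the work surface, if the arm or the gripper's body presses on something with over 40 N, if the wrist force passes 120 N, or if a joint passes its speed limit or range.

## Working session

There is one attempt and no reset: what is moved stays moved. The work goes in short steps, Python scripts to look and compute and a tool call to move; the robot and the scene stay as the last step left them, time stands still between calls to the robot, and variables do not carry over. Pictures are saved under pics/ and viewed, and the job is handed in when it is done.

Besides the shell and the picture viewer there is one more tool, called after "Call:" as name(argument=value, ...) on one line, values as JSON. play_rows: Moves the arm, as the interface text tells. Its arguments: {"type":"object","properties":{"steps":{"type":"array"},"fingers":{"type":"number"},"squeeze":{"type":"number"}},"required":["steps"]}

```bash
ls; mkdir -p pics; python3 - <<'E'
from station import manip
import cv2
print(manip.sense(), manip.tips_ahead)
for n in ["scene","top","wrist"]:
    s=manip.snapshot(n); cv2.imwrite(f"pics/{n}0.png",s["img"][:,:,::-1])
    print(n,s["K"].tolist(),s["k1"],s["world_from_camera"].round(3).tolist())
E
```

```text
pics
{'t': 0.0, 'q': array([ 9.80478804e-01,  5.28458166e-01,  1.43389580e+00, -7.86845738e-06,
        1.18138264e+00, -1.78516318e-01]), 'qd': array([-1.02731113e-03, -2.05229776e-04,  1.49184620e-03,  2.28021525e-05,
       -8.12301288e-04, -1.41142726e-04]), 'tau': array([-7.84005897e-04, -4.42345476e+01, -1.78028405e+01, -7.64185984e-05,
        8.45623319e-03,  1.84853997e-05]), 'tcp_pos': array([0.24973999, 0.57214979, 0.22444061]), 'tool_rot': array([ 2.04447238e-01,  9.78876998e-01, -9.95104575e-04, -3.98638451e-04]), 'force': array([-0.47506604, -0.57400081, -0.19374312]), 'ft_torque': array([-0.00779733,  0.03595468,  0.06131297]), 'finger_gap': 0.9947905490534722} 0.025
scene [[482.52960643547243, 0.0, 328.9504336328639], [0.0, 482.52960643547243, 204.31327864189907], [0.0, 0.0, 1.0]] -0.12681648161945958 [[0.869, 0.305, -0.39, 1.092], [0.495, -0.508, 0.705, -0.767], [0.017, -0.806, -0.592, 0.77], [0.0, 0.0, 0.0, 1.0]]
top [[469.1733404190568, 0.0, 319.70276321105445], [0.0, 469.1733404190568, 202.61495763780283], [0.0, 0.0, 1.0]] -0.13723680542893849 [[-0.003, -0.992, 0.129, 0.514], [-1.0, 0.005, 0.021, 0.014], [-0.021, -0.129, -0.991, 1.055], [0.0, 0.0, 0.0, 1.0]]
wrist [[320.08525284445165, 0.0, 319.53185739765746], [0.0, 320.08525284445165, 192.05772970108512], [0.0, 0.0, 1.0]] -0.041169291689484 [[0.4, 0.886, 0.237, 0.19], [0.917, -0.385, -0.106, 0.599], [-0.002, 0.259, -0.966, 0.373], [0.0, 0.0, 0.0, 1.0]]
```

View pics/scene0.png

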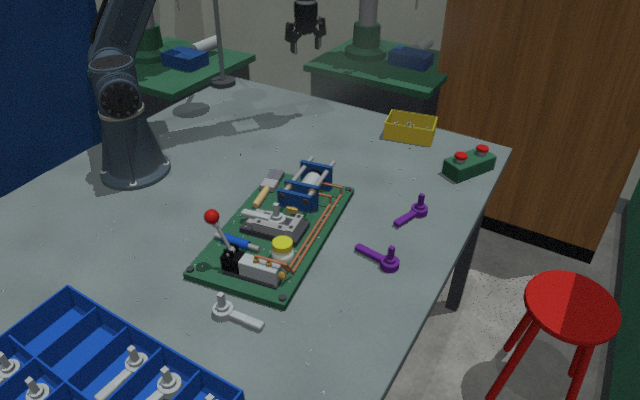

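View pics/top0.png

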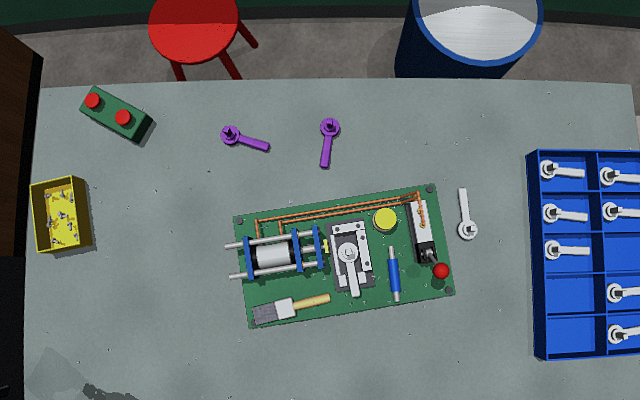

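View pics/wrist0.png

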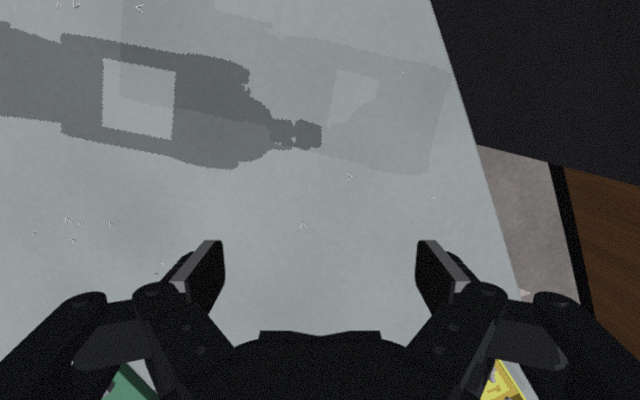

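The casting in the nest is at top (348,252). Its look-alikes are the next casting at (467,230), the purple ones at (330,125) and (230,133), and the castings in the blue bin. The red knob is at top (441,271), and could be confused with the red buttons at (92,100) and (123,118). I choose the casting on the dark nest and the knob on the stem at the valve.

```bash
cat > h.py <<'E'
from station import manip
import numpy as np, cv2
def cam(s): return np.array(s["K"]),np.array([s["k1"],0,0,0.]),np.array(s["world_from_camera"])
def onplane(s,px,z):
    K,d,T=cam(s); u=cv2.undistortPoints(np.array(px,float).reshape(-1,1,2),K,d).reshape(-1,2)
    r=np.c_[u,np.ones(len(u))]@T[:3,:3].T; o=T[:3,3]
    return o+r*((z-o[2])/r[:,2])[:,None]
def proj(s,P):
    K,d,T=cam(s); Ti=np.linalg.inv(T); rv,_=cv2.Rodrigues(Ti[:3,:3])
    return cv2.projectPoints(np.array(P,float).reshape(-1,1,3),rv,Ti[:3,3],K,d)[0].reshape(-1,2)
def tri(ss,pp):
    A=[];b=[]
    for s,p in zip(ss,pp):
        q=onplane(s,[p],0.0)[0]; o=cam(s)[2][:3,3]; n=(q-o)/np.linalg.norm(q-o)
        M=np.eye(3)-np.outer(n,n); A.append(M); b.append(M@o)
    return np.linalg.lstsq(np.vstack(A),np.hstack(b),rcond=None)[0]
def F(yaw,ox,oy,P):
    P=np.atleast_2d(P)/1000.; c,s=np.cos(yaw),np.sin(yaw)
    return np.c_[ox+c*P[:,0]-s*P[:,1], oy+s*P[:,0]+c*P[:,1], P[:,2]]
E
python3 - <<'E'
from h import *
S={n:manip.snapshot(n) for n in ["top","scene"]}
for n,s in S.items():
    hsv=cv2.cvtColor(s["img"],cv2.COLOR_RGB2HSV); m=cv2.inRange(hsv,(60,90,20),(90,255,160))
    if n=="top": m[:170]=0
    else: m[:165]=0
    if n=="scene": m[:,400:]=0
    m=cv2.morphologyEx(m,cv2.MORPH_OPEN,np.ones((3,3)))
    c=max(cv2.findContours(m,0,2)[0],key=cv2.contourArea)
    P=onplane(s,c.reshape(-1,2),0.02)[:,:2]*1000
    r=cv2.minAreaRect(P.astype(np.float32)); print(n,r,cv2.boxPoints(r).round(1).tolist())
    for l in ["casting","lever_knob","clamp_lever","lever_pivot","end_stop","clamp_pad","clamp_carriage","fixture","paste_jar","plug_gauge","chip_brush","next_casting"]:
        print(l,[(np.round(d["point"],1).tolist(),round(d["score"],2)) for d in manip.pinpoint(l,s)[:4]])
    x=cv2.resize(s["img"][160:340,220:500] if n=="top" else s["img"][150:310,170:370],None,fx=2.8,fy=2.8,interpolation=cv2.INTER_CUBIC); cv2.imwrite(f"pics/{n}c.png",x[:,:,::-1])
E
```

```text
top ((514.7686767578125, -17.542312622070312), (214.812744140625, 457.63739013671875), 9.151758193969727) [[372.29998779296875, 191.3000030517578], [445.1000061035156, -260.5], [657.2000122070312, -226.39999389648438], [584.4000244140625, 225.39999389648438]]
casting [([326.2, 131.7], 0.79), ([350.7, 253.1], 0.64), ([229.8, 131.2], 0.61)]
lever_knob [([441.5, 272.9], 0.79), ([426.1, 250.1], 0.23)]Traceback (most recent call last):
  File "<stdin>", line 13, in <module>
ValueError: it knows: casting, chip_brush, clamp_carriage, clamp_pad, end_stop, fixture, lever_knob, lever_pivot, next_casting, paste_jar, plug_gauge
```

```bash
python3 - <<'E'
from h import *
S={n:manip.snapshot(n) for n in ["top","scene"]}
for n,s in S.items():
    for l in ["casting","lever_knob","lever_pivot","end_stop","clamp_pad","clamp_carriage","fixture","paste_jar","plug_gauge","chip_brush","next_casting"]:
        print(l,[(np.round(d["point"],1).tolist(),round(d["score"],2)) for d in manip.pinpoint(l,s)[:4]])
    x=cv2.resize(s["img"][160:340,220:500] if n=="top" else s["img"][150:310,170:370],None,fx=2.8,fy=2.8,interpolation=cv2.INTER_CUBIC); cv2.imwrite(f"pics/{n}c.png",x[:,:,::-1])
E
```

```text
casting [([230.5, 132.2], 0.91), ([328.6, 129.9], 0.84), ([392.9, 272.9], 0.73), ([348.1, 250.2], 0.61)]
lever_knob [([443.8, 272.6], 0.81)]
lever_pivot [([425.3, 250.4], 0.94)]
end_stop [([343.0, 233.8], 0.73)]
clamp_pad [([327.8, 245.2], 0.52), ([319.1, 245.9], 0.49)]
clamp_carriage [([321.4, 243.2], 0.92)]
fixture [([349.4, 249.7], 0.58)]
paste_jar [([379.9, 220.3], 0.74)]
plug_gauge [([392.0, 269.9], 0.61)]
chip_brush [([290.5, 303.9], 0.88), ([330.8, 244.0], 0.15)]
next_casting [([464.2, 230.1], 0.61)]
casting [([387.6, 265.5], 0.94), ([279.9, 222.0], 0.89), ([420.5, 205.5], 0.73)]
lever_knob [([209.3, 216.2], 0.91)]
lever_pivot [([231.0, 249.2], 0.78)]
end_stop []
clamp_pad [([288.0, 211.0], 0.47), ([279.3, 221.0], 0.31), ([278.8, 234.8], 0.28)]
clamp_carriage [([297.8, 208.2], 0.91)]
fixture [([277.2, 236.7], 0.62)]
paste_jar [([236.4, 246.1], 0.69), ([281.4, 259.6], 0.64)]
plug_gauge [([234.5, 245.5], 0.86)]
chip_brush [([270.6, 190.8], 0.7), ([278.3, 219.6], 0.4), ([209.4, 217.5], 0.37)]
next_casting [([225.4, 312.0], 0.6)]
```

View pics/topc.png

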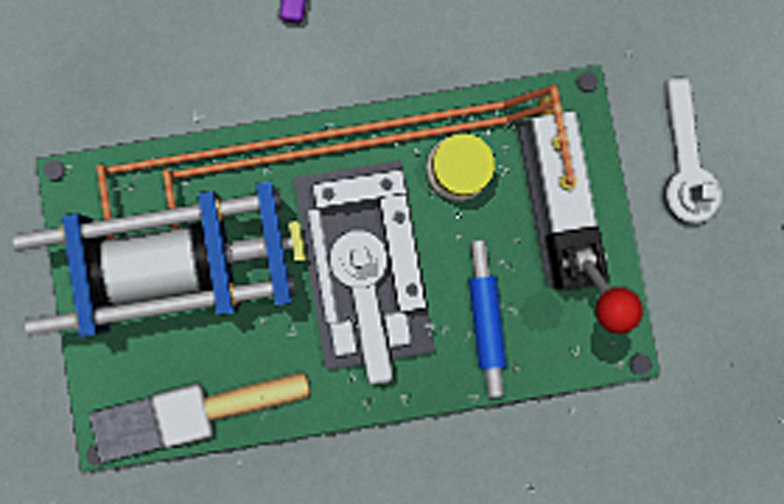

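View pics/scenec.png

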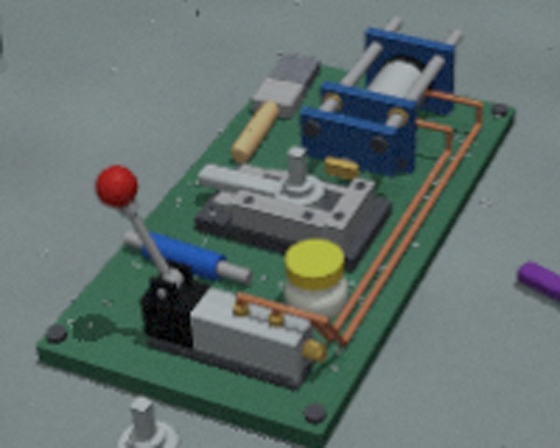

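```bash
python3 - <<'E'
from h import *
from scipy.optimize import least_squares
S={n:manip.snapshot(n) for n in ["top","scene"]}
t=S["top"];sc=S["scene"]
def cp(p,o): return (np.array(p,float)+.5)/2.8-.5+o
tp=cp([(38,157),(602,66),(660,375),(82,470),(587,82),(55,171)],[220,160])
mm=[(120,240,20),(120,-220,20),(-130,-220,20),(-130,240,20)]
# add nest corners topc
tp=np.vstack([tp[:4],cp([(403,161),(435,352),(327,370),(295,178)],[220,160])])
mm+= [(70,-46,35),(-80,-46,35),(-80,38,35),(70,38,35)]
sp=cp([(515,112),(40,350)],[170,150]); sm=[(120,240,20),(-130,-220,20)]
def res(v): return np.r_[(proj(t,F(*v,mm))-tp).ravel(),(proj(sc,F(*v,sm))-sp).ravel()]
r=least_squares(res,[0.16,0.5,-0.02],loss="soft_l1"); v=r.x
print(v, res(v).reshape(-1,2).round(1).tolist())
for n,s in S.items():
    pts=dict(piv=(-30,-165,75),stop=(42,0,49),knob=(-30-90*np.sin(.42),-165,75+90*np.cos(.42)))
    for k,p in pts.items(): print(n,k,proj(s,F(*v,p)).round(1).tolist())
K=tri([t,sc],[(441,271.5),(211.5,216.5)]);print("knob tri",K, F(*v,pts['knob']))
# casting spindle top: topc approx (360,258)->; hub; arm end topc (382,380)
for p,z in [((360,257),.035+.061),((381,379),.035+.018)]:
    q=onplane(t,[cp(p,[220,160])],z)[0]; c,s_=np.cos(v[0]),np.sin(v[0]); d=(q[:2]-v[1:])*1000
    print("in fixture",c*d[0]+s_*d[1],-s_*d[0]+c*d[1])
im=t["img"].copy()
def draw(s,P,w):
    q=proj(s,F(*v,P)); return q
for n,s in S.items():
    o=np.array([220,160]) if n=="top" else np.array([170,150])
    x=cv2.imread(f"pics/{n}c.png")
    for P in [mm[:4],mm[4:8],[(42,23,63),(42,-23.5,63)],[(-45,-23.5,60),(42,-23.5,60)],[pts['piv'],pts['knob']]]:
        q=((proj(s,F(*v,P))-o+.5)*2.8-.5).astype(np.int32)
        cv2.polylines(x,[q],True,(255,0,255),1)
    cv2.imwrite(f"pics/{n}fit.png",x)
np.save("v.npy",v)
E
```

```text
[ 0.15832077  0.53848292 -0.02540406] [[-0.7, 0.2], [0.5, -0.5], [0.7, 0.3], [-0.1, 0.7], [-0.3, -0.5], [0.1, -0.3], [0.1, -0.3], [0.3, -0.3], [1.1, -2.1], [-1.9, -2.0]]
top piv [[428.9, 252.5]]
top stop [[344.9, 232.3]]
top knob [[441.3, 270.5]]
scene piv [[231.1, 250.2]]
scene stop [[293.0, 223.1]]
scene knob [[211.5, 216.1]]
knob tri [ 0.49710689 -0.19828148  0.15525411] [[ 0.49863258 -0.19885617  0.157178  ]]
in fixture -0.41206737262244875 1.6632678163383892
in fixture -92.74737818357919 -0.5931409696756287
```

View pics/topfit.png

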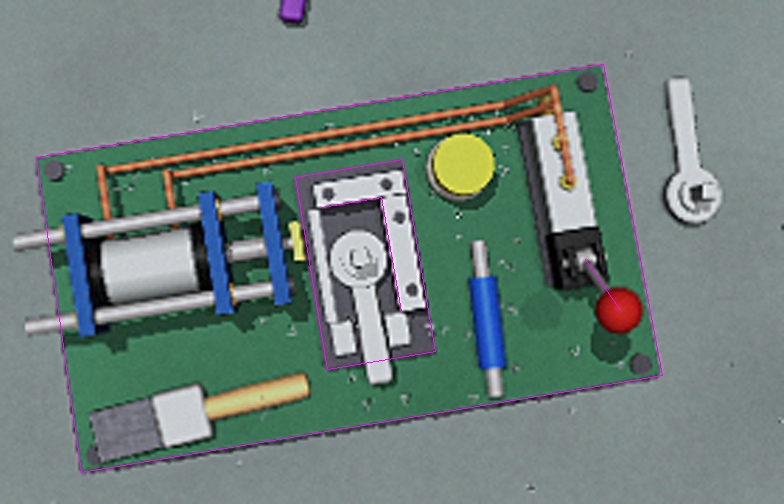

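View pics/scenefit.png

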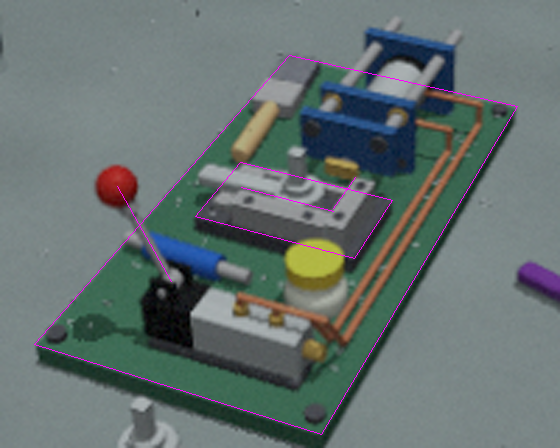

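The fit is within about 1 px and the predicted knob agrees with triangulation to 2 mm. In fixture axes the casting's arm end is at x ≈ -94, so it lies about 20 mm short of home. I now turn the tool so that tool y = fixture y and tool x = fixture -x.

Call:
play_rows(steps=[[[0,0,0,0,0,-8.2],[0,0,0,0,0,-8.2],[0,0,0,0,0,-8.2],[0,0,0,0,0,-8.1],[-0.006,-0.03,0,0,0,0],[-0.007,-0.058,0,0,0,0],[-0.007,-0.058,0,0,0,0],[-0.007,-0.058,0,0,0,0],[-0.007,-0.058,0,0,0,0],[-0.007,-0.058,0,0,0,0]]], fingers=0)

```text
t: 2.9
tcp_pos: [0.3418, 0.2617, 0.2258]
tool_rot: [-0.08, 0.997, 0.0, 0.001]
force: [1.6, -0.3, -0.9]
finger_gap: 0.002
```

Call:
play_rows(steps=[[[-0.007,-0.058,0,0,0,0],[-0.006,-0.058,0,0,0,0],[-0.006,-0.058,0,0,0,0],[-0.006,-0.058,0,0,0,0],[-0.006,-0.058,0.03,0,0,0],[0,-0.025,0.03,0,0,0],[0,0,0,0,0,0],[0,0,0,0,0,0]]])

```text
t: 3.9
tcp_pos: [0.4209, -0.0397, 0.1672]
tool_rot: [-0.079, 0.997, 0.0, -0.0]
force: [0.2, 0.3, -0.2]
finger_gap: -0.0
```

```bash
cat >> h.py <<'E'
def st():
    from scipy.spatial.transform import Rotation as R
    v=np.load("v.npy"); s=manip.sense(); c,n=np.cos(v[0]),np.sin(v[0]); p=s["tcp_pos"]; d=(p[:2]-v[1:])*1000
    M=R.from_quat(s["tool_rot"]).as_matrix()
    f=s["force"]
    print("t",round(s["t"],2),"fix",(c*d[0]+n*d[1]).round(1),(-n*d[0]+c*d[1]).round(1),(p[2]*1000).round(1),"y_tool deg in fix",round(np.degrees(np.arctan2(M[1,1],M[0,1])-v[0]),2),"z",M[:,2].round(3),"Ffix",round(c*f[0]+n*f[1],1),round(-n*f[0]+c*f[1],1),round(f[2],1),"gap",round(s["finger_gap"],3))
E
python3 - <<'E'
from h import *
st(); print(manip.tips_ahead)
for n in ["scene","wrist"]:
    s=manip.snapshot(n); x=s["img"]
    if n=="scene": x=cv2.resize(x[80:330,80:400],None,fx=2.4,fy=2.4,interpolation=cv2.INTER_CUBIC)
    cv2.imwrite(f"pics/{n}1.png",x[:,:,::-1])
E
```

```text
t 3.9 fix -118.4 4.4 167.2 y_tool deg in fix 90.03 z [-0.  0. -1.] Ffix 0.2 0.3 -0.2 gap -0.0
0.025
```

View pics/scene1.png

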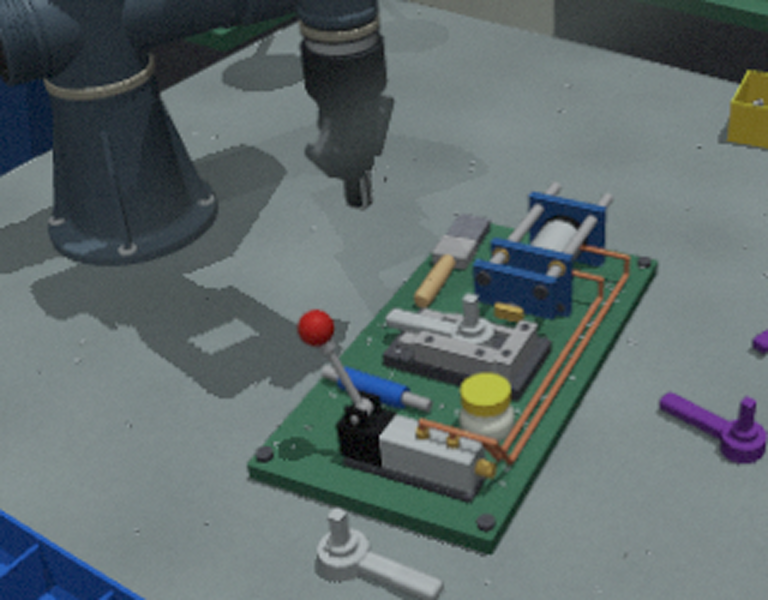

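View pics/wrist1.png

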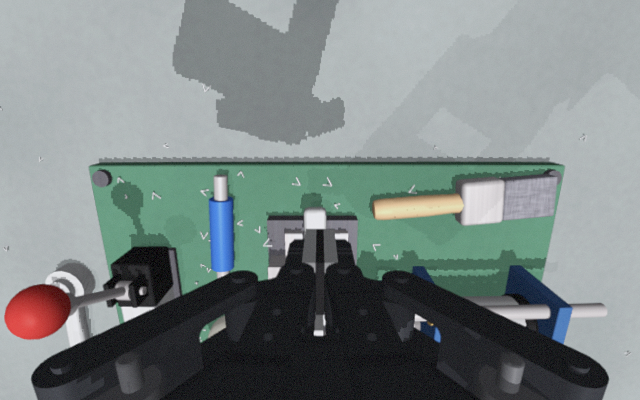

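```bash
python3 - <<'E'
from h import *
s=manip.snapshot("scene");v=np.load("v.npy")
for z in (142.2,129.2,155):
    q=proj(s,F(*v,[(-118.4+a,4.4+b,z) for a in(-11,11) for b in(-10,10)])); print(z,((q-[80,80]+.5)*2.4-.5).round(0).tolist())
E
```

```text
142.2 [[349.0, 234.0], [360.0, 224.0], [369.0, 238.0], [379.0, 228.0]]
129.2 [[351.0, 245.0], [361.0, 234.0], [370.0, 249.0], [380.0, 239.0]]
155 [[348.0, 223.0], [358.0, 213.0], [367.0, 227.0], [378.0, 217.0]]
```

```bash
python3 - <<'E'
from h import *
s=manip.snapshot("scene");x=s["img"][110:210,180:300]; x=cv2.resize(x,None,fx=6,fy=6,interpolation=cv2.INTER_CUBIC)
x=np.clip(x.astype(float)*1.8,0,255).astype(np.uint8)
v=np.load("v.npy")
for z,c in ((142.2,(255,0,0)),(167.2,(0,255,0))):
    q=((proj(s,F(*v,[(-118.4+a,4.4+b,z) for a,b in((-11,-10),(-11,10),(11,10),(11,-10))]))-[180,110]+.5)*6-.5).astype(np.int32)
    x=np.ascontiguousarray(x); cv2.polylines(x,[q],True,c,1)
cv2.imwrite("pics/tip.png",x[:,:,::-1])
E
```

```text
(no output)
```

View pics/tip.png

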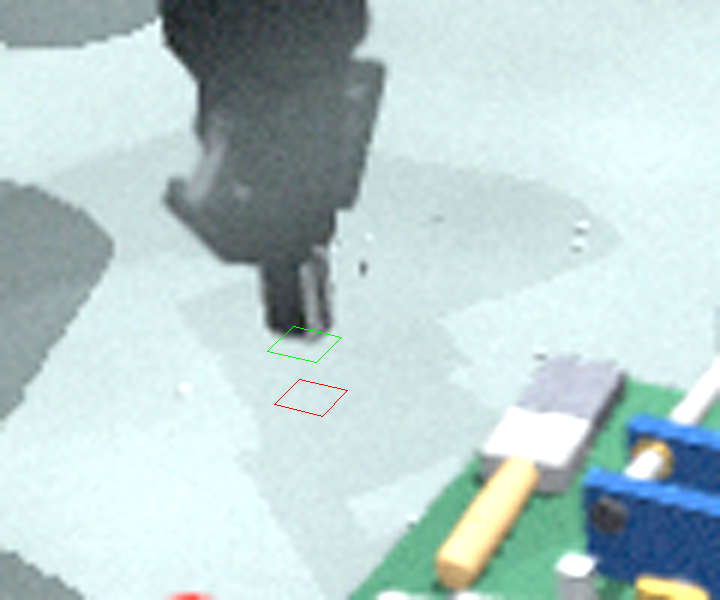

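```bash
python3 - <<'E'
from h import *
v=np.load("v.npy")
for n in("top","wrist"):
    s=manip.snapshot(n); 
    o=np.array([260,160]) if n=="top" else np.array([200,150]); w=(240,180)
    x=s["img"][o[1]:o[1]+w[1],o[0]:o[0]+w[0]]; f=3.2
    x=cv2.resize(x,None,fx=f,fy=f,interpolation=cv2.INTER_CUBIC); x=np.ascontiguousarray(np.clip(x*1.6,0,255).astype(np.uint8))
    for z,c in ((142.2,(255,0,0)),(167.2,(0,255,0)),(180,(0,0,255))):
        q=((proj(s,F(*v,[(-118.4+a,4.4+b,z) for a,b in((-11,-10),(-11,10),(11,10),(11,-10))]))-o+.5)*f-.5).astype(np.int32)
        cv2.polylines(x,[q],True,c,1)
    cv2.imwrite(f"pics/{n}tip.png",x[:,:,::-1]); print(n, s["world_from_camera"].round(3).tolist())
print(manip.sense()["tcp_pos"])
E
```

```text
top [[-0.003, -0.992, 0.129, 0.514], [-1.0, 0.005, 0.021, 0.014], [-0.021, -0.129, -0.991, 1.055], [0.0, 0.0, 0.0, 1.0]]
wrist [[-0.161, 0.953, 0.258, 0.356], [0.987, 0.155, 0.042, -0.05], [-0.0, 0.261, -0.965, 0.316], [0.0, 0.0, 0.0, 1.0]]
[ 0.42122682 -0.03949904  0.16752065]
```

View pics/toptip.png

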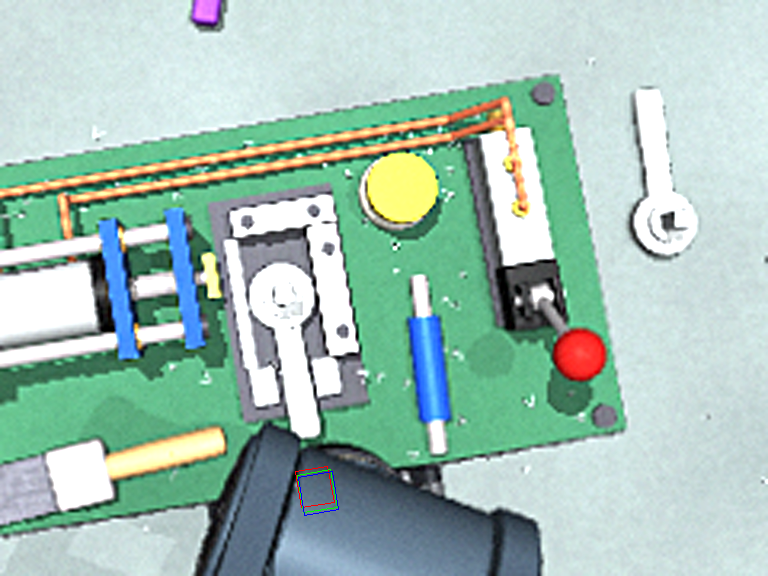

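View pics/wristtip.png

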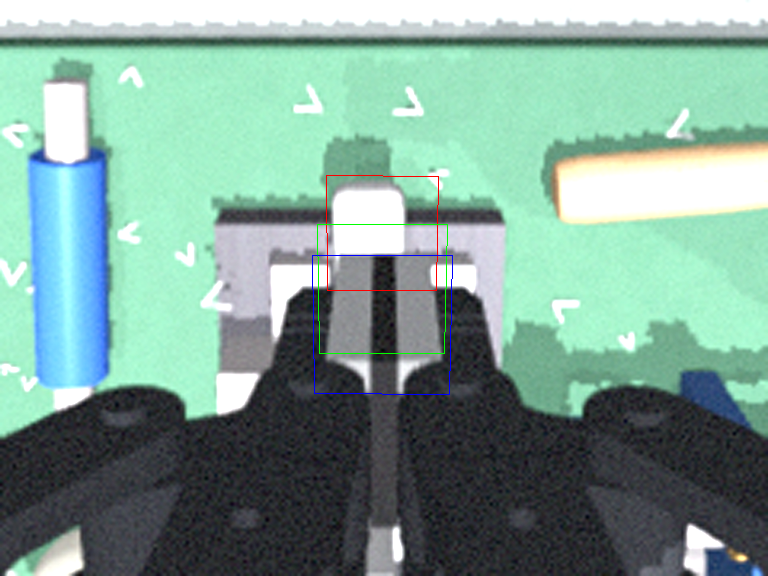

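```bash
python3 - <<'E'
from h import *
v=np.load("v.npy"); a=manip.snapshot("scene"); b=manip.snapshot("wrist")
p=tri([a,b],[(229.3,165),(319.3,229.3)]); print(p, proj(a,p),proj(b,p)); st()
c,n=np.cos(v[0]),np.sin(v[0]); d=(p[:2]-v[1:])*1000; print(c*d[0]+n*d[1],-n*d[0]+c*d[1])
for l in ["casting"]: pass
E
```

```text
[ 0.41525124 -0.03937526  0.16968551] [[228.49535672 165.37643087]] [[322.12061696 232.50663493]]
t 4.3 fix -118.1 4.3 167.3 y_tool deg in fix 90.09 z [ 0.001 -0.    -1.   ] Ffix -0.5 -0.2 -0.4 gap 0.002
-123.89317071957664 5.632265899354273
```

Both views put the visible fingertip near TCP height rather than 25 mm ahead. I'll descend part way, which is safe under either reading, and look again.

Call:
play_rows(steps=[[[0,-0.004,0.03,0,0,0],[0,0,0.03,0,0,0],[0,0,0.017,0,0,0],[0,0,0,0,0,0]]])

```text
t: 4.8
tcp_pos: [0.421, -0.0438, 0.089]
tool_rot: [-0.079, 0.997, 0.001, -0.001]
force: [0.0, 0.2, -0.1]
finger_gap: 0.001
```

```bash
cat > look.py <<'E'
from h import *
import sys
v=np.load("v.npy"); st(); tag=sys.argv[1]
s=manip.snapshot("scene"); o=np.array([190,130]); x=s["img"][130:270,190:350]; f=4.5
x=cv2.resize(x,None,fx=f,fy=f,interpolation=cv2.INTER_CUBIC); x=np.clip(x*1.5,0,255).astype(np.uint8)
cv2.imwrite(f"pics/s{tag}.png",x[:,:,::-1])
s=manip.snapshot("wrist"); x=s["img"][150:330,200:440]; x=cv2.resize(x,None,fx=3.2,fy=3.2,interpolation=cv2.INTER_CUBIC)
cv2.imwrite(f"pics/w{tag}.png",np.clip(x*1.4,0,255).astype(np.uint8)[:,:,::-1])
E
python3 look.py 2
```

```text
t 4.8 fix -119.0 0.4 89.0 y_tool deg in fix 90.05 z [-0.003  0.001 -1.   ] Ffix 0.1 0.1 -0.1 gap 0.001
```

View pics/s2.png

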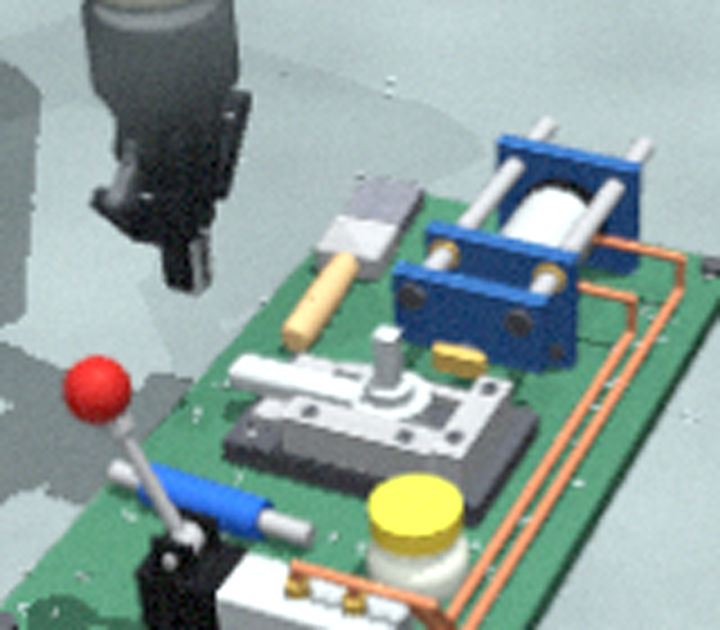

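View pics/w2.png

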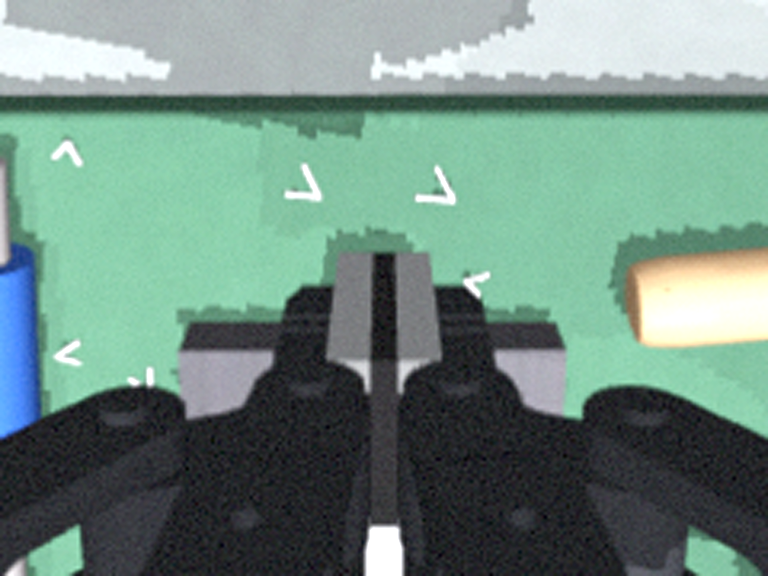

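```bash
python3 - <<'E'
from h import *
v=np.load("v.npy"); s=manip.snapshot("scene")
for z in (51,64,77,89,95,100): print(z,((proj(s,F(*v,[(-119,0.4,z),(-94,0,53)]))-[190,130]+.5)*4.5).round(0).tolist())
w=manip.snapshot("wrist")
for z in (64,77,89,95): print(z,((proj(w,F(*v,[(-130,0.4,z),(-125,.4,z),(-119,.4,z)]))-[200,150]+.5)*3.2).round(0).tolist())
E
```

```text
51 [[201.0, 350.0], [240.0, 358.0]]
64 [[198.0, 331.0], [240.0, 358.0]]
77 [[196.0, 312.0], [240.0, 358.0]]
89 [[194.0, 294.0], [240.0, 358.0]]
95 [[193.0, 285.0], [240.0, 358.0]]
100 [[192.0, 278.0], [240.0, 358.0]]
64 [[388.0, 171.0], [388.0, 198.0], [388.0, 229.0]]
77 [[389.0, 194.0], [389.0, 222.0], [389.0, 256.0]]
89 [[389.0, 218.0], [389.0, 249.0], [389.0, 284.0]]
95 [[389.0, 232.0], [389.0, 263.0], [389.0, 300.0]]
```

Call:
play_rows(steps=[[[0,0,0.02,0,0,0],[0,0,0.012,0,0,0],[0,0,0,0,0,0]]])

```text
t: 5.38
tcp_pos: [0.4213, -0.0441, 0.0575]
tool_rot: [-0.079, 0.997, 0.0, -0.001]
force: [-0.9, -0.1, 0.7]
finger_gap: 0.002
```

```bash
python3 look.py 3
```

```text
t 5.38 fix -118.6 0.0 57.5 y_tool deg in fix 90.03 z [-0.001  0.    -1.   ] Ffix -0.9 0.0 0.7 gap 0.002
```

View pics/s3.png

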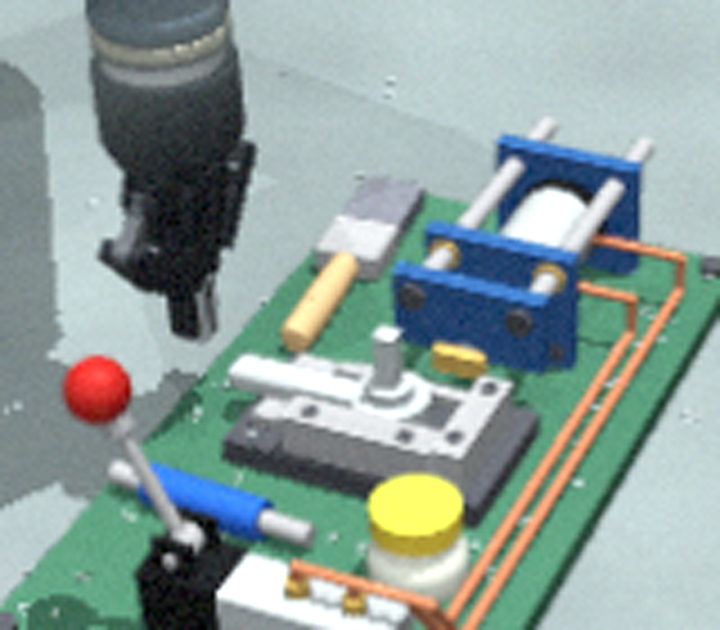

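View pics/w3.png

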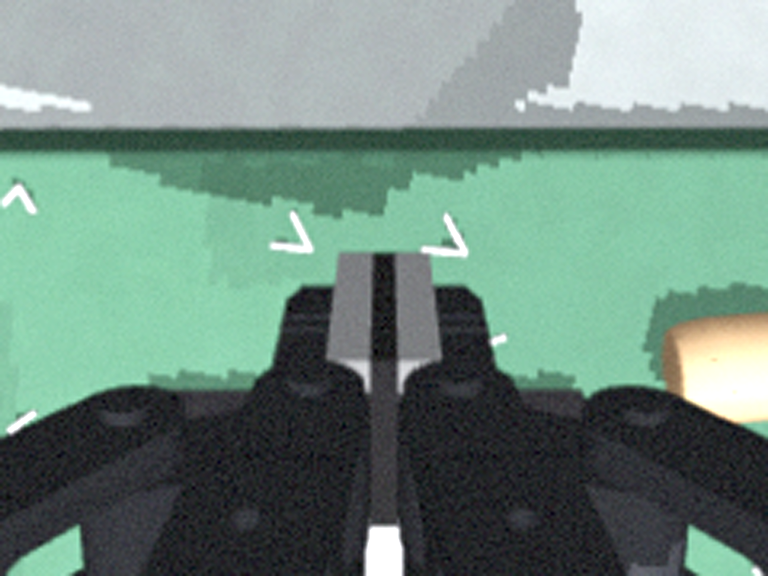

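The tip shows at z ≈ 59 mm with the TCP at 57.5, so the tips really stand about level with the TCP. I'll go down another 12 mm, watching the force.

Call:
play_rows(steps=[[[0,0,0.006,0,0,0],[0,0,0.006,0,0,0],[0,0,0,0,0,0]]])

```text
t: 5.85
tcp_pos: [0.4213, -0.0441, 0.0454]
tool_rot: [-0.079, 0.997, 0.0, -0.0]
force: [0.5, 0.6, -0.3]
finger_gap: -0.001
```

```bash
python3 look.py 4
```

```text
t 5.85 fix -118.6 0.1 45.4 y_tool deg in fix 90.03 z [-0.001  0.    -1.   ] Ffix 0.6 0.6 -0.3 gap -0.001
```

View pics/s4.png

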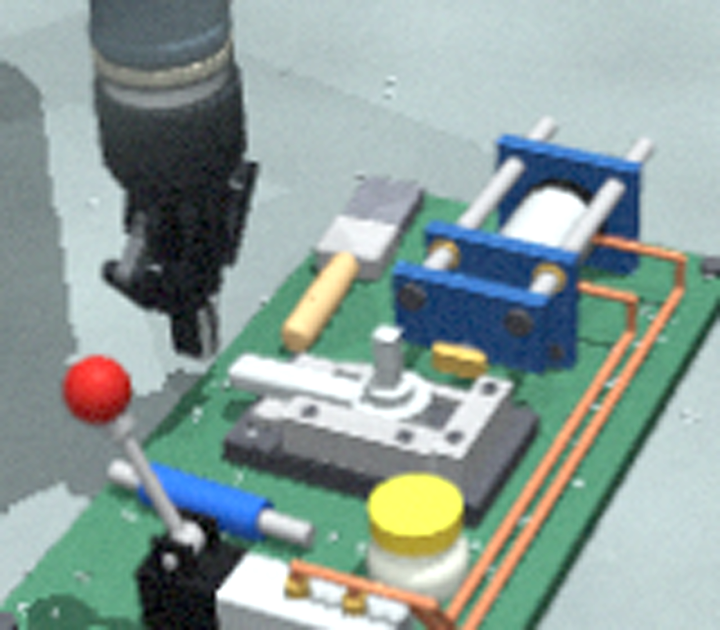

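Call:
play_rows(steps=[[[-0.006,0,0,0,0,0],[-0.005,0,0,0,0,0],[-0.003,0,0,0,0,0],[-0.002,0,0,0,0,0],[-0.002,0,0,0,0,0]]])

```text
t: 6.58
tcp_pos: [0.439, -0.0411, 0.0458]
tool_rot: [-0.079, 0.997, 0.0, -0.0]
force: [-1.9, 0.1, -0.8]
finger_gap: 0.001
```

Call:
play_rows(steps=[[[-0.002,0,0,0,0,0],[-0.002,0,0,0,0,0],[-0.002,0,0,0,0,0]]])

```text
t: 6.95
tcp_pos: [0.4454, -0.0403, 0.0458]
tool_rot: [-0.079, 0.997, 0.0, -0.0]
force: [-1.3, -0.1, -0.4]
finger_gap: -0.001
```

```bash
python3 look.py 5
```

```text
t 6.95 fix -94.3 -0.1 45.8 y_tool deg in fix 90.04 z [-0.  0. -1.] Ffix -1.3 0.1 -0.4 gap -0.001
```

View pics/s5.png

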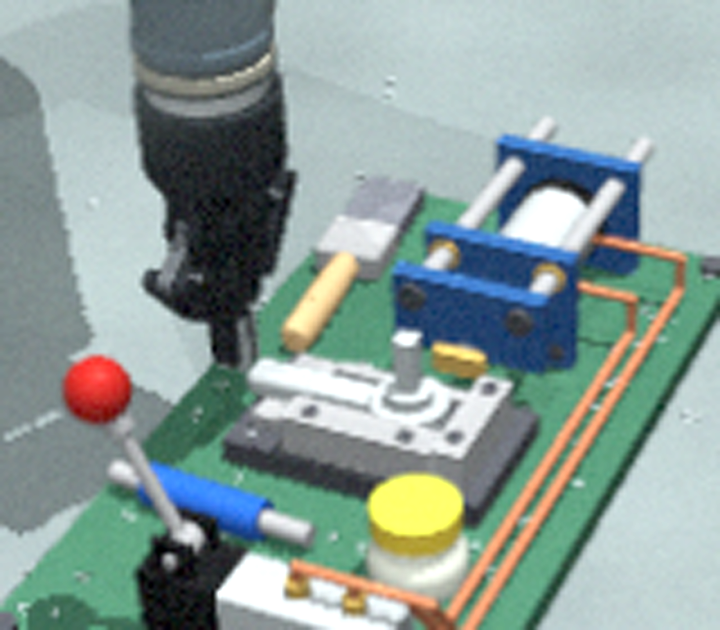

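The casting is sliding: its spindle moved from (388,330) to (405,335). I'll keep going in small steps until it meets the stop.

Call:
play_rows(steps=[[[-0.002,0,0,0,0,0],[-0.002,0,0,0,0,0],[-0.002,0,0,0,0,0]]])

```text
t: 7.42
tcp_pos: [0.4514, -0.0394, 0.0458]
tool_rot: [-0.079, 0.997, 0.0, -0.0]
force: [-2.2, -0.6, 0.9]
finger_gap: 0.0
```

Call:
play_rows(steps=[[[-0.001,0,0,0,0,0],[-0.001,0,0,0,0,0]]])

```text
t: 7.68
tcp_pos: [0.4532, -0.0391, 0.0458]
tool_rot: [-0.079, 0.997, 0.0, -0.0]
force: [-0.6, -0.1, 0.9]
finger_gap: 0.003
```

Call:
play_rows(steps=[[[-0.001,0,0,0,0,0],[-0.001,0,0,0,0,0]]])

```text
t: 7.92
tcp_pos: [0.4549, -0.0387, 0.0458]
tool_rot: [-0.079, 0.997, 0.0, -0.0]
force: [-2.8, -0.6, 1.4]
finger_gap: 0.001
```

```bash
python3 look.py 6
```

```text
t 7.92 fix -84.7 0.0 45.8 y_tool deg in fix 90.04 z [-0.001  0.    -1.   ] Ffix -2.9 -0.2 1.4 gap 0.001
```

View pics/s6.png

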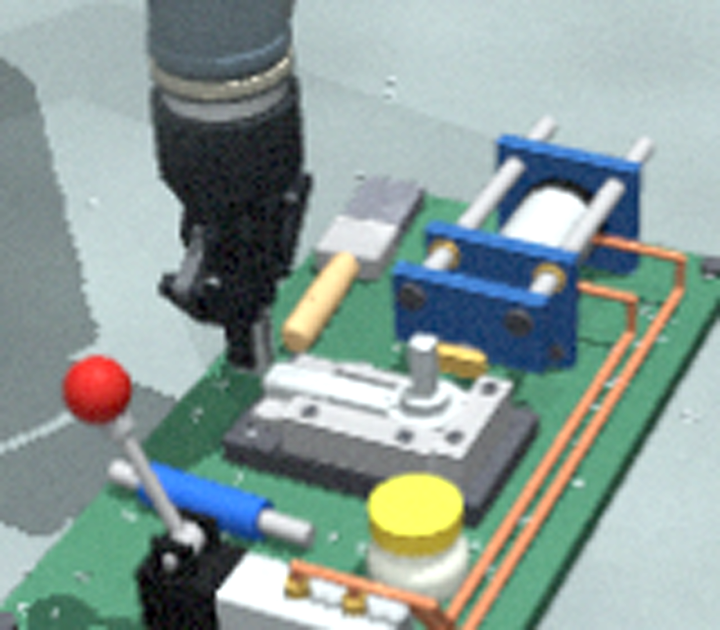

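Call:
play_rows(steps=[[[-0.001,0,0,0,0,0],[0,0,0,0,0,0]]])

```text
t: 8.28
tcp_pos: [0.4549, -0.0384, 0.0457]
tool_rot: [-0.08, 0.997, 0.0, -0.001]
force: [-4.7, -1.1, 2.7]
finger_gap: 0.001
```

Call:
play_rows(steps=[[[-0.001,0,0,0,0,0],[0,0,0,0,0,0]]])

```text
t: 8.52
tcp_pos: [0.4549, -0.038, 0.0456]
tool_rot: [-0.08, 0.997, 0.001, -0.002]
force: [-6.9, -2.6, 3.3]
finger_gap: -0.003
```

Call:
play_rows(steps=[[[-0.001,0,0,0,0,0],[0,0,0,0,0,0]]])

```text
t: 8.78
tcp_pos: [0.4549, -0.0377, 0.0455]
tool_rot: [-0.08, 0.997, 0.001, -0.003]
force: [-8.5, -2.6, 2.7]
finger_gap: -0.001
```

```bash
python3 - <<'E'
from h import *
v=np.load("v.npy"); st(); s=manip.snapshot("scene")
for x in (16,18,20,22): print(x,((proj(s,F(*v,[(x,0,96)]))-[190,130]+.5)*4.5).round(0).tolist())
E
```

```text
t 8.78 fix -84.5 1.1 45.5 y_tool deg in fix 90.07 z [-0.007  0.002 -1.   ] Ffix -8.8 -1.2 2.7 gap -0.001
16 [[418.0, 339.0]]
18 [[421.0, 340.0]]
20 [[425.0, 341.0]]
22 [[428.0, 342.0]]
```

The casting stalled while the force rose to 9 N, and the spindle pixel matches x ≈ 20. I'll back off, rise and verify.

Call:
play_rows(steps=[[[0.005,0,0,0,0,0],[0.015,0,0,0,0,0],[0.02,0,-0.01,0,0,0],[0,0,-0.055,0,0,0],[0,0,-0.055,0,0,0],[0,-0.03,-0.03,0,0,0],[0,-0.05,0,0,0,0],[0,-0.045,0,0,0,0],[0,-0.04,0,0,0,0],[0,0,0,0,0,0]]])

```text
t: 10.07
tcp_pos: [0.4458, -0.211, 0.196]
tool_rot: [-0.077, 0.997, -0.001, 0.002]
force: [1.0, 0.7, 1.0]
finger_gap: 0.001
```

```bash
cat > look2.py <<'E'
from h import *
import sys
v=np.load("v.npy"); st(); tag=sys.argv[1]
for n,o,w,f in (("scene",(170,130),(200,150),3.6),("top",(290,180),(180,130),4.2)):
    s=manip.snapshot(n); x=s["img"][o[1]:o[1]+w[1],o[0]:o[0]+w[0]]
    x=np.ascontiguousarray(np.clip(cv2.resize(x,None,fx=f,fy=f,interpolation=cv2.INTER_CUBIC)*1.2,0,255).astype(np.uint8))
    def px(P): return ((proj(s,F(*v,P))-np.array(o)+.5)*f-.5)
    for P in ([(20+a,b,96) for a,b in((-6,-6),(-6,6),(6,6),(6,-6))],[(20+22*np.cos(t),22*np.sin(t),55) for t in np.linspace(0,6.28,40)],[(-75,-10,53),(-75,10,53)]):
        cv2.polylines(x,[px(P).astype(np.int32)],len(P)>2,(255,0,255),1)
    for a in (-.42,.42):
        P=[(-30+90*np.sin(a)+16*np.cos(t)*np.cos(.0),-165+16*np.sin(t),75+90*np.cos(a)) for t in np.linspace(0,6.28,30)]
        cv2.polylines(x,[px(P).astype(np.int32)],True,(0,255,255),1)
    cv2.imwrite(f"pics/{n}_{tag}.png",x[:,:,::-1])
E
python3 look2.py 7
```

```text
t 10.07 fix -120.7 -168.7 196.0 y_tool deg in fix 89.81 z [ 0.003 -0.003 -1.   ] Ffix 1.1 0.6 1.0 gap 0.001
```

View pics/scene_7.png

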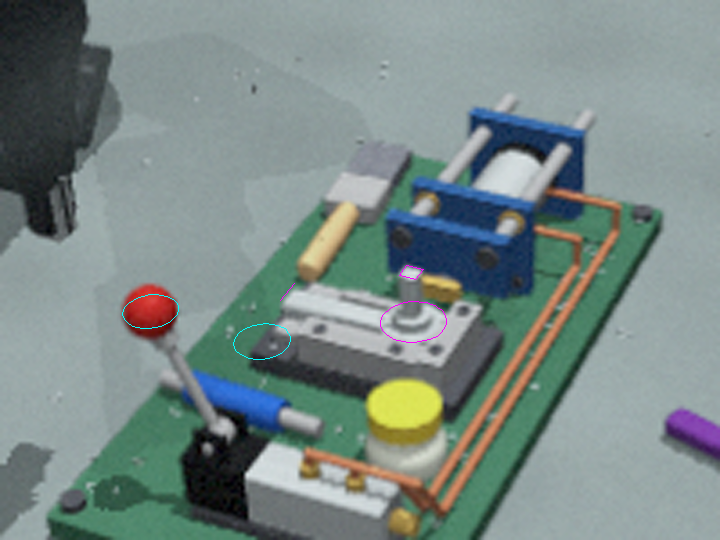

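View pics/top_7.png

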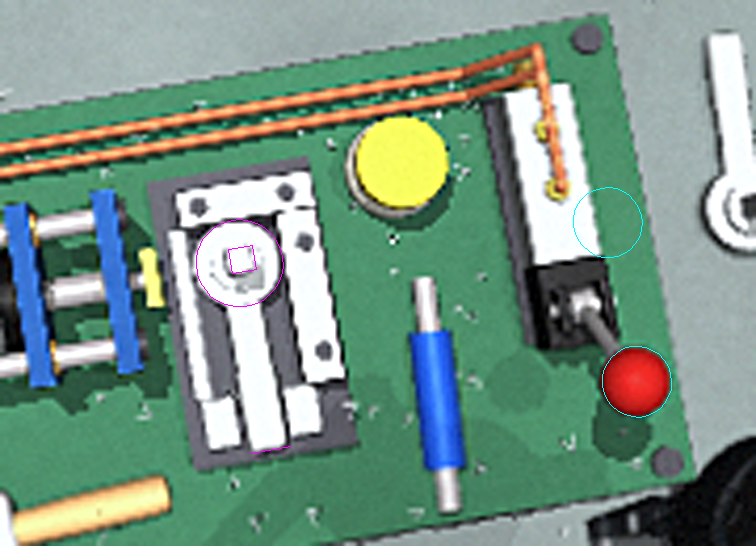

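The casting is home: the overlays for origin x = 20 fit the spindle, hub and arm end in both views. Next I descend behind the knob.

Call:
play_rows(steps=[[[0,0.004,0.024,0,0,0],[0,0,0.024,0,0,0],[-0.01,0,0,0,0,0],[-0.01,0,0,0,0,0],[0,0,0,0,0,0]]])

```text
t: 10.8
tcp_pos: [0.4657, -0.2006, 0.1489]
tool_rot: [-0.08, 0.997, -0.001, 0.001]
force: [0.0, -0.4, 0.8]
finger_gap: -0.003
```

```bash
python3 look2.py 8
```

```text
t 10.8 fix -99.4 -161.5 148.9 y_tool deg in fix 90.12 z [ 0.003 -0.002 -1.   ] Ffix -0.0 -0.4 0.8 gap -0.003
```

View pics/scene_8.png

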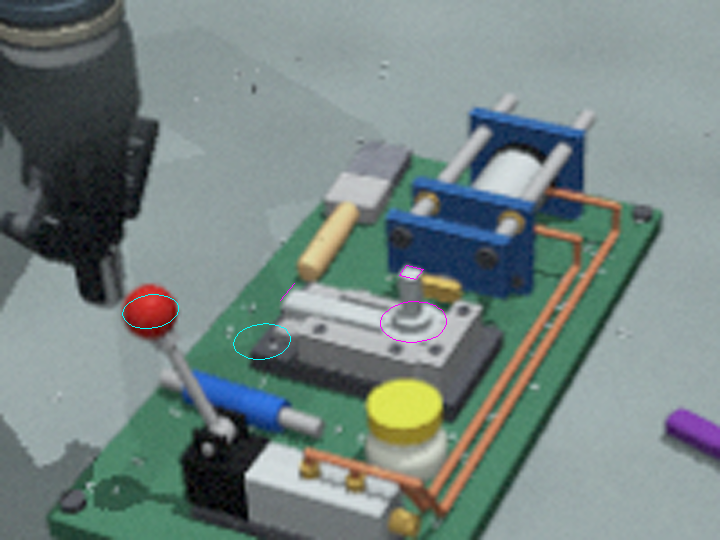

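Call:
play_rows(steps=[[[0,-0.003,0.003,0,0,0],[-0.005,0,0,0,0,0],[-0.005,0,0,0,0,0],[-0.005,0,0,0,0,0],[-0.005,0,0,0,0,0]]])

```text
t: 11.52
tcp_pos: [0.4794, -0.1996, 0.1447]
tool_rot: [-0.08, 0.997, 0.001, -0.005]
force: [-10.7, -2.3, 7.1]
finger_gap: 0.003
```

```bash
python3 look2.py 9
```

```text
t 11.53 fix -85.8 -162.7 144.7 y_tool deg in fix 90.16 z [-0.011  0.002 -1.   ] Ffix -10.9 -0.6 7.1 gap 0.003
```

View pics/scene_9.png

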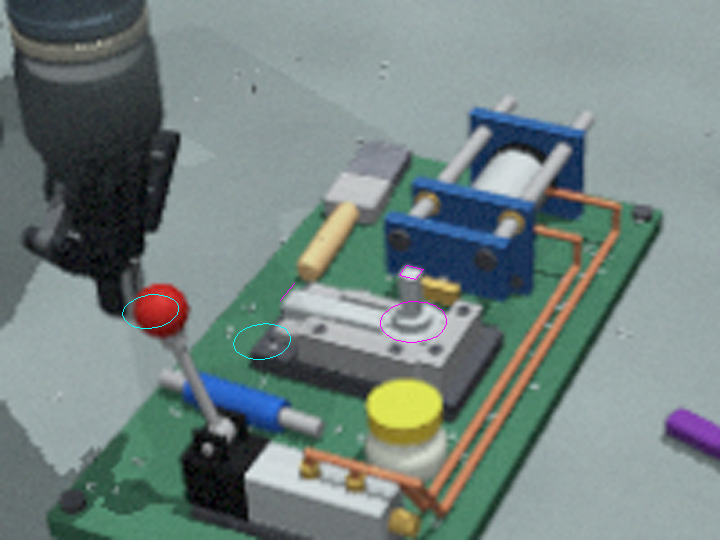

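Call:
play_rows(steps=[[[-0.005,-0.001,0,0,0,0],[-0.005,0,0,0,0,0],[-0.005,0,0,0,0,0],[-0.005,0,0,0,0,0]]])

```text
t: 12.12
tcp_pos: [0.5051, -0.1982, 0.1449]
tool_rot: [-0.079, 0.997, -0.0, 0.001]
force: [1.0, -0.3, 0.6]
finger_gap: -0.0
```

Call:
play_rows(steps=[[[-0.005,0,0,0,0,0],[-0.005,0,0,0,0,0],[-0.005,0,0,0,0,0],[-0.005,0,0,0,0,0]]])

```text
t: 12.62
tcp_pos: [0.522, -0.1945, 0.1447]
tool_rot: [-0.08, 0.997, 0.001, -0.002]
force: [-4.5, -0.6, 2.8]
finger_gap: 0.001
```

```bash
python3 look2.py 10
```

```text
t 12.62 fix -43.0 -164.4 144.7 y_tool deg in fix 90.07 z [-0.005  0.001 -1.   ] Ffix -4.6 0.1 2.8 gap 0.001
```

View pics/scene_10.png

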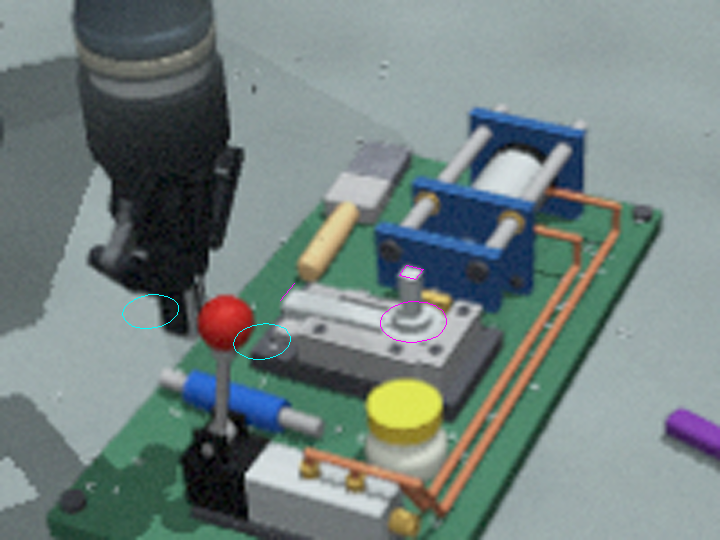

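It is just past the upright detent. I'll push on.

Call:
play_rows(steps=[[[-0.005,0,0,0,0,0],[-0.005,0,0,0,0,0],[-0.005,0,0,0,0,0],[0,0,0,0,0,0]]])

```text
t: 13.22
tcp_pos: [0.5399, -0.1928, 0.145]
tool_rot: [-0.08, 0.997, -0.0, 0.001]
force: [-0.5, 0.1, 0.4]
finger_gap: -0.001
```

Call:
play_rows(steps=[[[-0.004,0,0,0,0,0],[-0.003,0,0,0,0,0],[0,0,0,0,0,0]]])

```text
t: 13.6
tcp_pos: [0.5444, -0.1916, 0.1448]
tool_rot: [-0.08, 0.997, -0.0, -0.001]
force: [-3.2, -1.8, 2.3]
finger_gap: -0.003
```

```bash
python3 look2.py 11
```

```text
t 13.6 fix -20.4 -165.1 144.8 y_tool deg in fix 90.07 z [-0.003 -0.    -1.   ] Ffix -3.5 -1.2 2.3 gap -0.003
```

View pics/scene_11.png

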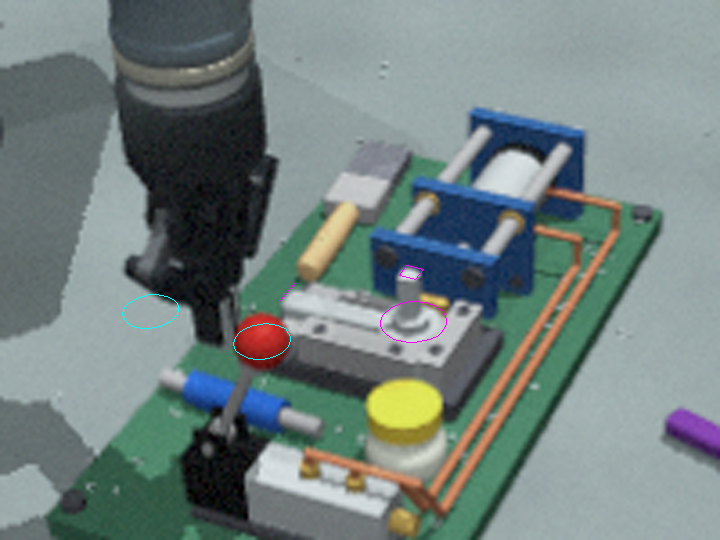

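The knob sits on the second-stop overlay. I'll give it one small nudge and retreat.

Call:
play_rows(steps=[[[-0.002,0,0,0,0,0],[0,0,0,0,0,0],[0.01,0,0,0,0,0],[0.03,0,0,0,0,0],[0.04,0,-0.01,0,0,0],[0.03,0,-0.05,0,0,0],[0,0,-0.05,0,0,0],[0,0,0,0,0,0]]])

```text
t: 14.7
tcp_pos: [0.4417, -0.2104, 0.259]
tool_rot: [-0.079, 0.997, -0.004, 0.005]
force: [-0.8, -0.1, -0.5]
finger_gap: -0.001
```

```bash
python3 look2.py 12
```

```text
t 14.7 fix -124.7 -167.4 259.0 y_tool deg in fix 89.98 z [ 0.011 -0.006 -1.   ] Ffix -0.8 0.1 -0.5 gap -0.001
```

View pics/scene_12.png

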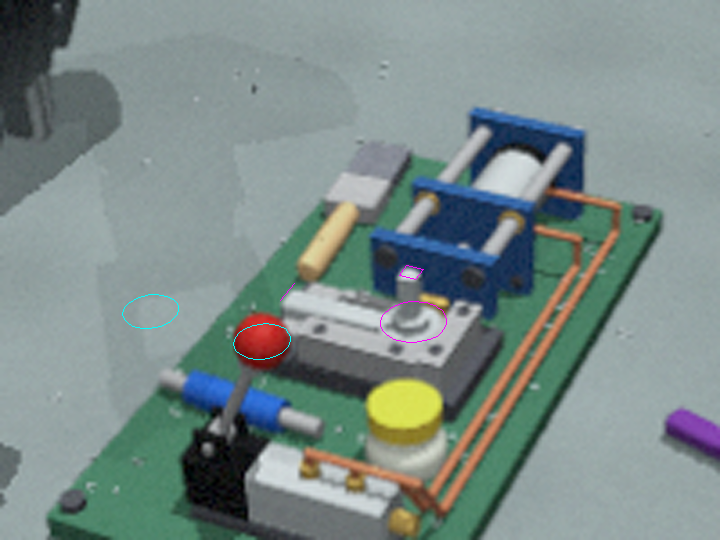

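View pics/top_12.png

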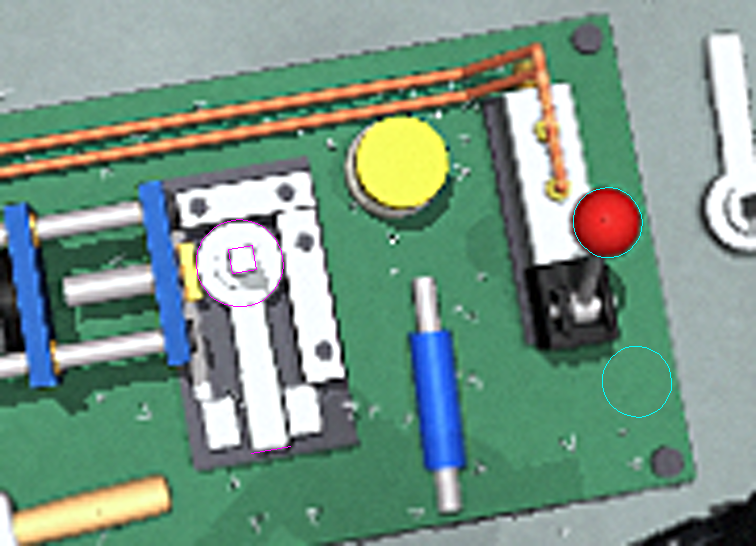

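Second stop held and the pad is on the hub. I'll do a quantitative before/after check of the casting.

```bash
python3 - <<'E'
from h import *
from scipy.optimize import least_squares
a=cv2.imread("pics/top_7.png");b=cv2.imread("pics/top_12.png")
x=np.hstack([cv2.resize(i[200:470,150:360],None,fx=1.8,fy=1.8) for i in (a,b)]); cv2.imwrite("pics/cmp.png",x)
v=np.load("v.npy"); s=manip.snapshot("top");
x=cv2.resize(s["img"][215:300,320:385],None,fx=7,fy=7,interpolation=cv2.INTER_CUBIC); cv2.imwrite("pics/close.png",x[:,:,::-1])
E
```

```text
(no output)
```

View pics/cmp.png

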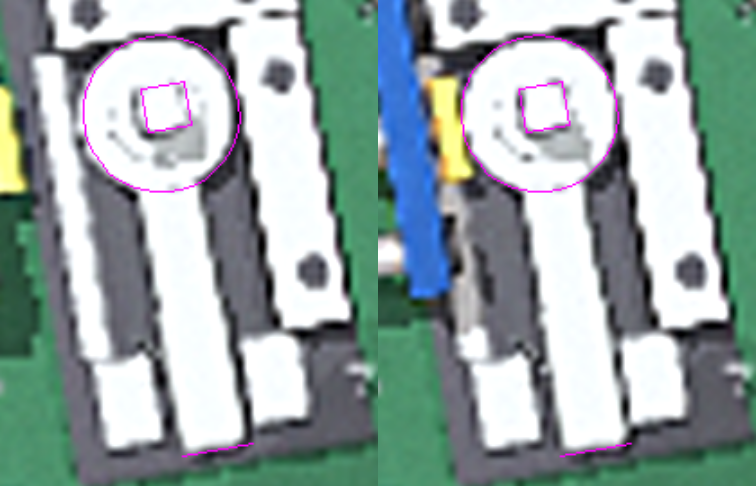

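View pics/close.png

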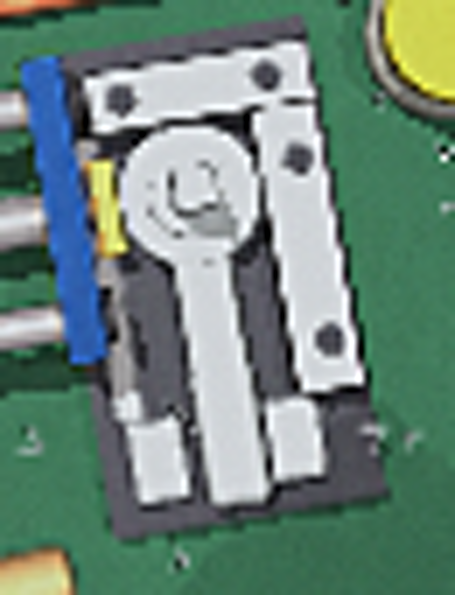

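```bash
python3 - <<'E'
from h import *
st(); print(manip.sign_off()); st()
E
```

```text
t 14.85 fix -127.3 -164.6 254.2 y_tool deg in fix 90.03 z [ 0.     0.001 -1.   ] Ffix 0.2 -1.0 -0.5 gap 0.003
the job is handed in; nothing more can be done
None
the job is handed in; nothing more can be done
```

I pushed the casting home with the closed fingertips, then swung the clamp lever past its first detent to its second stop. I handed the job in at about 15 s.

- **Casting:** it stopped moving against the end stop while the push rose to about 9 N. Top and scene views put its origin at fixture x ≈ 20 mm. Re-checked in the top view after clamping, it had not shifted along x, and its hub lay at the stop and jaw with the pad on it.
- **Lever:** after I backed off, the knob stayed at the second-stop position in both views. The highest push I read was about 11 N along the fixture, and I only touched the knob.
- **Finish:** the arm ended clear, with the tool centre about 0.25 m up and no meaningful force on it. The jar, gauge, brush handle and next casting looked unmoved in the views I compared, but I did not measure them.

One thing disagreed with the description: the images showed the fingertips about level with the tool centre, not 25 mm ahead of it. I went by the images and the contact forces, and the push worked at that height.

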